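Unhook the sagging bolt and hold the sprung parts-cage gate ajar

ROBOT

A 7-joint arm with a two-finger parallel gripper is mounted at the origin on the work surface. World frame = base frame: x ahead of the robot, y to its left, z up, the work surface at z = 0. Lengths are in m, angles in rad, forces in N, time in s.
With the tool pointing down it reaches from about 0.35 to 0.9 m from the base axis. Payload 8.1 kg.
Tool frame: the origin (TCP) lies at the very end of the fingers, on their centre line; the grasp point (between the pads) lies 19 mm behind it; z points along the fingers, y is the line along which they close (so a half turn about z gives the same grasp; the last joint's range is limited). The gripper opens to 85 mm and grips with 20 to 120 N. Pads are 22 mm wide; open, the fingers measure 114 mm over their backs; the gripper's body (76 mm by 85 mm) begins 54 mm behind the grasp point. The pads swing forward as they close: fully open they stand 13 mm farther back than shut.
Start: joints at [-0.103, 0.434, 0.025, 1.573, -0.012, 1.134, -0.075], TCP at [0.625, -0, 0.231] pointing down, gripper open.
Joint ranges: [-2.62, 2.62], [-0.44, 2.09], [-1.27, 1.32], [0.08, 2.57], [-1.32, 4.46], [0.12, 2], [-2.74, 2.74]. Speed limits (rad/s): [2.22, 2.22, 3.01, 3.01, 3.14, 3.14, 3.14].

INTERFACE

Orientations are given as a rotation vector (axis times angle).
In Python, from bench import robot, cams gives the robot as it stands.
- The arm moves only by the tool play_rows, never from a script. Its argument "moves" is text: rows parted by semicolons, each of 6 numbers parted by spaces: the shift along the world's x, y, z in units of 0.25 m (1.0 is 0.25 m), then the turn, a rotation vector about the world's x, y, z in units of 30 degrees (1.0 is 30 degrees). A call has 1 to 10 rows; each row is the pose to reach, as a shift and turn from the pose commanded when the call began; what a row does not reach only later rows make up. A row lasts 1/10 s, in which the tool goes at most 50 mm and 8.59 degrees, less where a joint would pass 70% of its speed; a pose out of reach is approached as far as the arm can. A call with a number of a shift or a turn outside -1 to 1 is refused whole. A call with a gripper value outside its range is refused whole. "jaw" is the finger opening in mm, from 0 to 85.4, set as the call begins (left out, the last holds). The fingers move at their own pace and stop on an object; "grip_force" is the grip in N (left out, the last holds). Time passes only in rows, so rows that repeat a pose let the fingers close. It gives the time, the measured TCP pose, the force, the opening and the grip force at its end, in the units of the state.
- robot.get_obs(): the state, without advancing time (a new reading comes with each control period).
- cams.get_image(name): name is "scene" or "side" or "wrist"; returns the picture (384x512x3 uint8, red, green, blue); there is no depth.
- cams.camera_info(name): a dict with "fx", "fy", "cx", "cy" (pixels), "rvec" (rotation vector, rad) and "tvec" (3), from world to camera coordinates, as OpenCV has them. Camera axes: x right, y down, z forward; pixel columns grow to the right and rows downward; lengths in m; the calibration is good to about 2 mm. A picture is of the moment at which its call begins: read the wrist's pose just before it. camera_info takes no time and is no camera call; for the wrist camera it gives the pose at the moment of the call.
- robot.hand_in(): hands the job in; it is judged then, once.
Trained networks look in the newest picture that a camera, given by its name, has taken for a name from the list of things; names that differ only in an ending like _2 or _b are one class to them, and where a whole thing is asked for, a point or a joint stands for the part that bears it (a point fixed in the world has none). Each returns a list of dicts, best first, with "score" (0 to 1); they miss things now and then, are a little off and sometimes report something else, mostly with a low value. They report only what shows in the picture. A call takes as long as a camera call. They do not tell look-alikes from the thing itself.
- cams.outline_of(camera, thing): "region" (384x512 bool, what is visible of it) and "box" ([left, top, right, bottom] in pixels, round what is visible of it).
- cams.landmark_of(camera, thing): "xy" ([column, row] in pixels: a listed point, or the origin of a listed thing).
The state is a dict: "clock": time; "joints": joint angles; "joint_velocities": joint speeds; "effort": joint torques, N m; "ee_pos": TCP position; "tool_rot": TCP orientation; "wrist_force": force on the tool from outside, world axes, zero at the start; "moment": the same for the moment, N m; "gripper_width": finger opening in m; "grasp_force": force on a finger pad.
Only numpy, scipy, OpenCV 4.12 (cv2) and the standard library are available. Lean on these libraries where they do the work, as an engineer would, in place of code of your own. Each camera call takes 0.05 s, during which the arm holds its last target. There are 200 camera calls.

TASK

I need to get at the round flanged hub in the parts cage. At whichever bay it is standing in, lift the sagging bolt by its knob until it is over the bent-up lip of its keeper, pull that gate towards you and finish while still holding it, steady, about 85 mm ajar at its free edge (some 0.4 rad) - the gate is sprung and shuts if let go, so do not let go. Leave the other gate shut, and do not disturb the stock in the bays or the things on the bench.

Things in the scene. Friction and masses are not known exactly. Their poses are not given: they have to be found in the camera images.
- cage: Fixed grey sheet-steel parts cage on the bench, 240 mm deep, 556 mm wide, 150 mm high, open on top, split by a middle wall into a left (+y) and a right (-y) bay. Origin on the bench under the line of the two closed gates, midway between the bays; x points into the cage (away from the robot side), y to the left bay, z up.
- hub: Steel flanged hub, round: flange 100 mm diameter and 14 mm thick, boss 52 mm diameter, 60 mm high in all, 1.4 kg; origin at the centre of its underside. Stands in one of the bays and marks the gate to open.
- vee_block: Steel vee block 100 x 70 x 60 mm with a V groove along its top, 1.6 kg; origin at the centre of its underside. Stands in the other bay.
- left_gate (a joint): Angle of the left (+y) gate: 0 shut, grows as it swings out towards the robot (the cage's -x side), to 1.2 rad. A spring shuts it again (0.2 N m when shut, 0.5 N m more per rad). It turns about the vertical line through point left_hinge. Held by its bolt in the keeper it has only about 0.03 rad of play.
- left_leaf: The left (+y) gate leaf with the bolt it carries: steel frame and wire, 16 mm thick, top edge at 145 mm (bolt plate 146 mm, barrel 155 mm), free stile 219 mm from the hinge line, beside the 60 mm wide middle post. Origin on the hinge line at bench height.
- left_bolt (a joint): Tilt of the left (+y) bolt: 0 = sagging, tip down in the keeper, rod 0.08 rad below level; grows as knob and tip are lifted, to a stop at 0.42 rad; falls back by its weight (about 200 g) when let go. It tilts about a level line through point left_pivot, square to the gate, and cannot slide (seized). From about 0.20 rad the tip is over the keeper's lip; at 0.29 it has 12 mm to spare.
- left_knob (a point): Centre of the left (+y) bolt's knob: upright steel cylinder, 16 mm diameter, 34 mm tall, leaning with the rod; 75 mm from the pivot towards the middle post, 35 mm above the rod's axis, at rest 174 mm above the bench; 24 mm in front of the gate's middle plane, 180 mm from the hinge line. Free on all sides; the gate's top edge behind it is 12 mm below the knob's foot.
- left_pivot (a point): Point in the left (+y) bolt's barrel about which the rod tilts; moves with the gate; 145 mm above the bench, 24 mm in front of the gate's middle plane. The steel rod, 10 mm in diameter, runs 142 mm from here to its tip in the keeper.
- left_lip (a point): Middle of the top edge of the left (+y) keeper's front lip, 154 mm above the bench. The keeper is a fixed steel saddle 20 mm wide, open on top, on the front of the middle post; its lip, 4 mm thick, bent up and slightly back towards the gate, stands 5 to 7 mm in front of the rod's surface when the gate is shut, so lift with the gate shut before pulling.
- left_hinge (a point): Point on the vertical hinge line of the left (+y) gate, 145 mm above the bench, 256 mm from the cage's middle.
- right_gate (a joint): Angle of the right (-y) gate: 0 shut, grows as it swings out towards the robot (the cage's -x side), to 1.2 rad. A spring shuts it again (0.2 N m when shut, 0.5 N m more per rad). It turns about the vertical line through point right_hinge. Held by its bolt in the keeper it has only about 0.03 rad of play.
- right_leaf: The right (-y) gate leaf with the bolt it carries: steel frame and wire, 16 mm thick, top edge at 145 mm (bolt plate 146 mm, barrel 155 mm), free stile 219 mm from the hinge line, beside the 60 mm wide middle post. Origin on the hinge line at bench height.
- right_bolt (a joint): Tilt of the right (-y) bolt: 0 = sagging, tip down in the keeper, rod 0.08 rad below level; grows as knob and tip are lifted, to a stop at 0.42 rad; falls back by its weight (about 200 g) when let go. It tilts about a level line through point right_pivot, square to the gate, and cannot slide (seized). From about 0.20 rad the tip is over the keeper's lip; at 0.29 it has 12 mm to spare.
- right_knob (a point): Centre of the right (-y) bolt's knob: upright steel cylinder, 16 mm diameter, 34 mm tall, leaning with the rod; 75 mm from the pivot towards the middle post, 35 mm above the rod's axis, at rest 174 mm above the bench; 24 mm in front of the gate's middle plane, 180 mm from the hinge line. Free on all sides; the gate's top edge behind it is 12 mm below the knob's foot.
- right_pivot (a point): Point in the right (-y) bolt's barrel about which the rod tilts; moves with the gate; 145 mm above the bench, 24 mm in front of the gate's middle plane. The steel rod, 10 mm in diameter, runs 142 mm from here to its tip in the keeper.
- right_lip (a point): Middle of the top edge of the right (-y) keeper's front lip, 154 mm above the bench. The keeper is a fixed steel saddle 20 mm wide, open on top, on the front of the middle post; its lip, 4 mm thick, bent up and slightly back towards the gate, stands 5 to 7 mm in front of the rod's surface when the gate is shut, so lift with the gate shut before pulling.
- right_hinge (a point): Point on the vertical hinge line of the right (-y) gate, 145 mm above the bench, 256 mm from the cage's middle.
- hammer: Hammer, 260 mm long, wooden handle, lying on the bench in front of the cage, handle towards its -x; bystander; origin under its middle.
- oil_bottle: Grey oil bottle, 56 mm diameter, 130 mm tall, standing on the bench; bystander; origin at the centre of its underside.
- fixings_bin: Red open steel bin 100 x 130 x 50 mm on the bench; bystander; origin at the centre of its underside.
There are look-alikes about, which are no part of the job. What is shaped like the hub but blue is not meant.

How it is judged:
On the way, in this order (a step that is already met when the one before it is completed fails the run):
1. the bolt of the hub's bay is lifted over the keeper's lip, the gate not yet past the keeper (((y of hub in the frame of cage above 0 m and value of joint left_bolt above 0.15 rad and value of joint left_gate below 0.1 rad) or (y of hub in the frame of cage below 0 m and value of joint right_bolt above 0.15 rad and value of joint right_gate below 0.1 rad))), for 0.02 s.
2. that gate is pulled clear of the keeper (((y of hub in the frame of cage above 0 m and value of joint left_gate above 0.2 rad) or (y of hub in the frame of cage below 0 m and value of joint right_gate above 0.2 rad))), for 0.1 s.
At the end, for the whole second after the job is handed in: The gate of the hub's bay stands 0.26 to 0.56 rad open and still (under 0.05 rad/s), the fingers bear on it or its bolt with more than 0.8 N and no loose thing props it; the other gate is shut (under 0.04 rad); stock and bench things are within 20 mm of where they were (((y of hub in the frame of cage above 0 m and value of joint left_gate between 0.26 and 0.56 rad and velocity of joint left_gate between -0.05 and 0.05 rad/s and contact force between the fingers and left_leaf above 0.8 N and value of joint right_gate below 0.04 rad and contact force between left_leaf and hammer below 0.2 N and contact force between left_leaf and oil_bottle below 0.2 N and contact force between left_leaf and fixings_bin below 0.2 N and contact force between left_leaf and hub below 0.2 N and contact force between left_leaf and vee_block below 0.2 N) or (y of hub in the frame of cage below 0 m and value of joint right_gate between 0.26 and 0.56 rad and velocity of joint right_gate between -0.05 and 0.05 rad/s and contact force between the fingers and right_leaf above 0.8 N and value of joint left_gate below 0.04 rad and contact force between right_leaf and hammer below 0.2 N and contact force between right_leaf and oil_bottle below 0.2 N and contact force between right_leaf and fixings_bin below 0.2 N and contact force between right_leaf and hub below 0.2 N and contact force between right_leaf and vee_block below 0.2 N)) and distance of each of hammer, oil_bottle, fixings_bin, hub, vee_block from where it was at the start of the episode below 0.02 m); the arm keeps its last pose, push and grip.
It fails at once if the other gate is opened ((y of hub in the frame of cage above 0 m and value of joint right_gate above 0.06 rad) or (y of hub in the frame of cage below 0 m and value of joint left_gate above 0.06 rad)).
It fails at once if the stock in the bays or a thing on the bench is disturbed (over 20 mm) (distance of any of hammer, oil_bottle, fixings_bin, hub, vee_block from where it was at the start of the episode above 0.02 m).
It also fails if it takes over 32 s, if anything falls off the work surface, if the arm or the gripper's body presses on something with over 40 N, if the wrist force passes 120 N, or if a joint passes its speed limit or range.

## Working session

There is one attempt and no reset: what is moved stays moved. The work goes in short steps, Python scripts to look and compute and a tool call to move; the robot and the scene stay as the last step left them, time stands still between calls to the robot, and variables do not carry over. Pictures are saved under pics/ and viewed, at most 10 in all, crops included, and the job is handed in when it is done.

Besides the shell and the picture viewer there is one more tool, called after ">>>" by a JSON object that holds its "name" and its "arguments", one argument or row to a line. play_rows: Moves the arm, as the interface text tells. Shifts and turns lie within -1 to 1; 1 stands for 0.25 m of shift or 30 degrees of turn. Its arguments: {"type":"object","properties":{"moves":{"type":"string"},"jaw":{"type":"number"},"grip_force":{"type":"number"}},"required":["moves"]}

```bash
mkdir -p pics
cat > h.py <<'E'
from bench import robot, cams
import numpy as np, cv2
def cam(n):
    i=cams.camera_info(n);R=cv2.Rodrigues(np.array(i['rvec'],float))[0];t=np.array(i['tvec'],float)
    K=np.array([[i['fx'],0,i['cx']],[0,i['fy'],i['cy']],[0,0,1]],float);return K,R,t
def proj(n,X):
    K,R,t=cam(n);p=(K@(R@np.atleast_2d(X).T+t[:,None])).T;return p[:,:2]/p[:,2:]
def onplane(n,xy,z):
    K,R,t=cam(n);d=R.T@np.linalg.inv(K)@np.array([*xy,1.]);c=-R.T@t
    return c+d*(z-c[2])/d[2]
E
python3 - <<'E'
from h import *
a=cams.get_image('scene');b=cams.get_image('side')
im=np.hstack([a,b]); cv2.imwrite('pics/a.png',a[:,:,::-1]);cv2.imwrite('pics/b.png',b[:,:,::-1])
Z=dict(hub=0,vee_block=0,left_knob=.174,right_knob=.174,left_pivot=.145,right_pivot=.145,left_lip=.154,right_lip=.154,left_hinge=.145,right_hinge=.145,cage=0,hammer=0,oil_bottle=0,fixings_bin=0)
for n in('scene','side'):
  for k,z in Z.items():
    for r in cams.landmark_of(n,k)[:2]:
      print(n,k,round(r['score'],2),np.round(r['xy'],1),np.round(onplane(n,r['xy'],z),3))
print(robot.get_obs())
E
```

```text
scene hub 0.78 [255.1 190.6] [ 0.414 -0.163  0.   ]
scene hub 0.54 [188.4 231.5] [ 0.709 -0.098  0.   ]
scene vee_block 0.77 [234.7 293.5] [0.732 0.195 0.   ]
scene vee_block 0.28 [285.7 229.9] [0.468 0.073 0.   ]
scene left_knob 0.7 [266.7 207.5] [0.592 0.143 0.174]
scene right_knob 0.61 [239.7 179.9] [ 0.571 -0.011  0.174]
scene left_pivot 0.84 [287.7 230.5] [0.585 0.219 0.145]
scene right_pivot 0.77 [230.3 176. ] [ 0.556 -0.088  0.145]
scene left_lip 0.8 [259.8 200. ] [0.569 0.081 0.154]
scene right_lip 0.91 [253.9 192.7] [0.56  0.042 0.154]
scene left_hinge 0.75 [302.8 260. ] [0.625 0.321 0.145]
scene right_hinge 0.76 [206.5 163.3] [ 0.573 -0.201  0.145]
scene cage 0.76 [250.9 241.8] [0.585 0.055 0.   ]
scene hammer 0.6 [256.9 168.4] [ 0.318 -0.288  0.   ]
scene oil_bottle 0.91 [385.  283.4] [0.405 0.395 0.   ]
scene fixings_bin 0.69 [346.7 233.6] [0.335 0.195 0.   ]
side hub 0.9 [271.2 269. ] [ 0.432 -0.163 -0.   ]
side hub 0.88 [372.3 252.1] [ 0.724 -0.321  0.   ]
side vee_block 0.51 [265.6 176.7] [0.749 0.22  0.   ]
side left_knob 0.63 [245.4 162.9] [0.586 0.143 0.174]
side ri
[... 847 characters left out ...]
s': array([-0.10261457,  0.43449436,  0.02499665,  1.57320977, -0.01160616,
        1.13399712, -0.0750823 ]), 'joint_velocities': array([ 0.00131598,  0.00032936, -0.00069428,  0.00247875,  0.00072037,
       -0.00078634,  0.00090257]), 'effort': array([ 9.89169826e-05, -6.70278955e+01,  1.02397945e+00, -3.16559422e+01,
        1.54793914e-02,  2.40428126e-03,  9.30668534e-06]), 'ee_pos': array([ 6.25008730e-01, -1.40022343e-05,  2.31322519e-01]), 'tool_rot': array([2.22148009e+00, 2.22136391e+00, 3.85141586e-05]), 'wrist_force': array([-0.27921653, -0.73485169,  0.33293048]), 'moment': array([-0.02956977, -0.00883215, -0.01155639]), 'grasp_force': 0.0, 'gripper_width': 0.08546650928126963}
```

View pics/a.png

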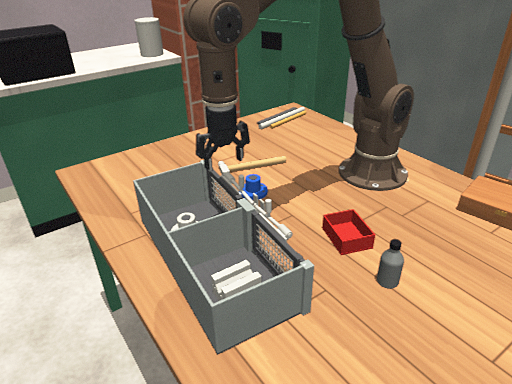

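View pics/b.png

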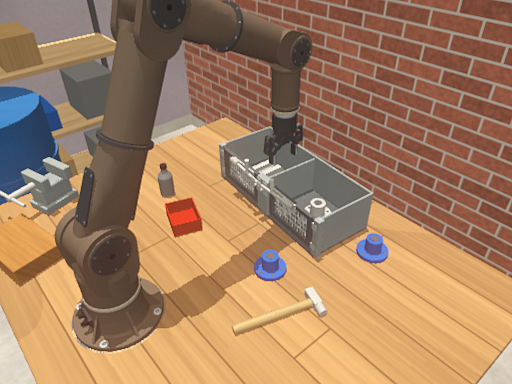

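The steel hub stands in the right (-y) bay (scene pixel about 188,225; side pixel about 318,207). The vee block is in the left bay, and the hub-shaped things outside the cage are blue decoys. Next I fit the cage pose.

```bash
cat >> h.py <<'E'
from scipy.optimize import least_squares
M={'left_knob':(-.024,.076,.174),'right_knob':(-.024,-.076,.174),'left_pivot':(-.024,.153,.145),'right_pivot':(-.024,-.153,.145),'left_hinge':(0,.256,.145),'right_hinge':(0,-.256,.145)}
def c2w(p,X):
    c,s=np.cos(p[2]),np.sin(p[2]);X=np.atleast_2d(X);return np.c_[p[0]+c*X[:,0]-s*X[:,1],p[1]+s*X[:,0]+c*X[:,1],X[:,2]]
def fit(obs,p0=(.6,.06,-.11)):
    C={n:cam(n) for n in set(o[0] for o in obs)}
    def f(p):
        r=[]
        for n,k,xy in obs:
            K,R,t=C[n];q=K@(R@c2w(p,M[k])[0]+t);r+=list(q[:2]/q[2]-xy)
        return np.array(r)
    s=least_squares(f,p0,loss='soft_l1',f_scale=1.5);return s.x,f(s.x).reshape(-1,2)
E
python3 - <<'E'
from h import *
S=dict(scene=dict(left_knob=(266.7,207.5),right_knob=(239.7,179.9),left_pivot=(287.7,230.5),right_pivot=(230.3,176),left_hinge=(302.8,260),right_hinge=(206.5,163.3)),
side=dict(left_knob=(245.4,162.9),right_knob=(272.4,186.2),left_pivot=(231.5,160.5),right_pivot=(288.3,203.8),left_hinge=(229.4,147.2),right_hinge=(312.6,217.7)))
obs=[(n,k,np.array(v)) for n in S for k,v in S[n].items()]
p,r=fit(obs);print(p)
for o,e in zip(obs,r):print(o[0],o[1],e.round(1))
for k in M:print(k,c2w(p,M[k]).round(4))
K,R,t=cam('wrist');print('wrist cam at',-R.T@t,R[2])
E
```

```text
[ 0.6002188   0.0624533  -0.09531984]
scene left_knob [ 2.  -1.6]
scene right_knob [ 0.7 -0.2]
scene left_pivot [-2.4  0.5]
scene right_pivot [-1.7  0.7]
scene left_hinge [-0.9 -0.9]
scene right_hinge [0.6 1.3]
side left_knob [-0.2  0.6]
side right_knob [-0.8 -1.8]
side left_pivot [2.  0.3]
side right_pivot [-2.  -0.3]
side left_hinge [-5.3 -0.3]
side right_hinge [1.3 0.1]
left_knob [[0.5836 0.1404 0.174 ]]
right_knob [[ 0.5691 -0.0109  0.174 ]]
left_pivot [[0.5909 0.217  0.145 ]]
right_pivot [[ 0.5618 -0.0876  0.145 ]]
left_hinge [[0.6246 0.3173 0.145 ]]
right_hinge [[ 0.5759 -0.1924  0.145 ]]
wrist cam at [0.62464927 0.07719868 0.37443112] [ 3.55138754e-04 -3.01500920e-01 -9.53465820e-01]
```

>>> {"name": "play_rows", "arguments": {
  "moves": "-0.112 -0.022 0 0 0 -0.09; -0.224 -0.044 0 0 0 -0.18; -0.224 -0.044 0 0 0 -0.18; -0.224 -0.044 0 0 0 -0.18; -0.224 -0.044 0 0 0 -0.18; -0.224 -0.044 0 0 0 -0.18",
  "jaw": 65,
  "grip_force": 50
}}

```text
clock: 2.1
ee_pos: [0.5698, -0.0107, 0.2313]
tool_rot: [2.323, 2.115, 0.001]
wrist_force: [0.1, 0.3, 0.1]
gripper_width: 0.0652
grasp_force: 0.0
```

Run:
```python
from h import *
o=robot.get_obs();print(o['clock'],o['ee_pos'],o['tool_rot'])
a=cams.get_image('wrist').copy()
obs=[]
for k in M:
  for r in cams.landmark_of('wrist',k)[:1]:
    print(k,round(r['score'],2),np.round(r['xy'],1),onplane('wrist',r['xy'],M[k][2]).round(4))
    cv2.drawMarker(a,tuple(int(v) for v in r['xy']),(255,0,0) if 'right' in k else (0,255,0),0,10)
for n in('scene','side'):
  cams.get_image(n)
  for k in('right_knob','right_pivot','right_lip'):
    for r in cams.landmark_of(n,k)[:1]:print(n,k,round(r['score'],2),r['xy'],onplane(n,r['xy'],M.get(k,(0,0,.154))[2]).round(4))
for q in proj('wrist',[o['ee_pos'],[.5691,-.0109,.157],[.5691,-.0109,.191]]):print(q);cv2.circle(a,tuple(int(v) for v in q),3,(255,255,0),1)
cv2.imwrite('pics/c.png',a[:,:,::-1])
```

```text
2.1 [ 0.56981785 -0.01073669  0.23125996] [2.32283982e+00 2.11484174e+00 6.00930461e-04]
right_knob 0.69 [260.9 201.6] [ 0.5706 -0.0042  0.174 ]
right_pivot 0.64 [259.4 286.3] [ 0.5619 -0.0842  0.145 ]
scene right_knob 0.61 [239.9, 180.8] [ 0.5737 -0.0066  0.174 ]
scene right_pivot 0.89 [229.7, 173.9] [ 0.5503 -0.0997  0.145 ]
scene right_lip 0.58 [252.2, 193.1] [0.5653 0.0405 0.154 ]
side right_knob 0.71 [270.6, 184.7] [ 0.5653 -0.0101  0.174 ]
side right_pivot 0.69 [290.5, 201.9] [ 0.5772 -0.0906  0.145 ]
side right_lip 0.66 [261.6, 179.6] [0.5809 0.0516 0.154 ]
[261.87040784 254.39862527]
[260.03471737 202.32189655]
[260.16587847 221.70800041]
```

View pics/c.png

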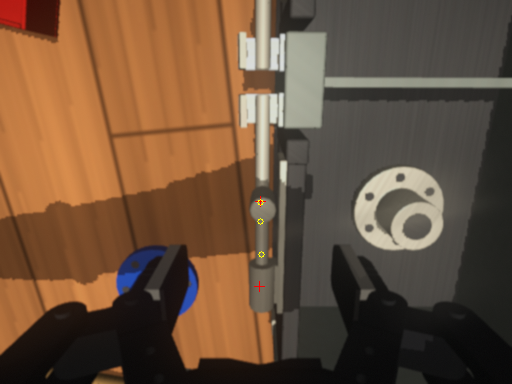

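The knob's top disc shows at about (263,209) in the wrist view, between the open fingers; the steel hub is at (400,210) in the right bay. The knob sits about 6 mm further +y than my fit put it. I go down over it and close.

>>> {"name": "play_rows", "arguments": {
  "moves": "0.005 0.025 -0.07 0 0 0; 0.005 0.025 -0.14 0 0 0; 0.005 0.025 -0.21 0 0 0; 0.005 0.025 -0.28 0 0 0; 0.005 0.025 -0.28 0 0 0; 0.005 0.025 -0.28 0 0 0; 0.005 0.025 -0.28 0 0 0"
}}

```text
clock: 3.55
ee_pos: [0.5709, -0.0048, 0.1624]
tool_rot: [2.323, 2.114, 0.002]
wrist_force: [-0.6, 0.7, 1.0]
gripper_width: 0.0649
grasp_force: 0.0
```

>>> {"name": "play_rows", "arguments": {
  "moves": "0 0 0 0 0 0; 0 0 0 0 0 0; 0 0 0 0 0 0; 0 0 0 0 0 0; 0 0 0 0 0 0; 0 0 0 0 0 0; 0 0 0 0 0 0; 0 0 0 0 0 0",
  "jaw": 0,
  "grip_force": 50
}}

```text
clock: 4.35
ee_pos: [0.5708, -0.0048, 0.1618]
tool_rot: [2.323, 2.114, 0.002]
wrist_force: [0.7, 0.0, 5.8]
gripper_width: 0.0146
grasp_force: 48.8
```

Run:
```python
from h import *
o=robot.get_obs();print(o['clock'],o['ee_pos'],o['tool_rot'],o['wrist_force'],o['gripper_width'],o['grasp_force'])
a=cams.get_image('wrist').copy();cv2.imwrite('pics/d.png',a[:,:,::-1])
```

```text
4.35 [ 0.57081293 -0.00475372  0.16180384] [2.32320925e+00 2.11360446e+00 1.59517149e-03] [0.67386171 0.0073881  5.75694893] 0.014595304396649142 48.75141441822052
```

View pics/d.png

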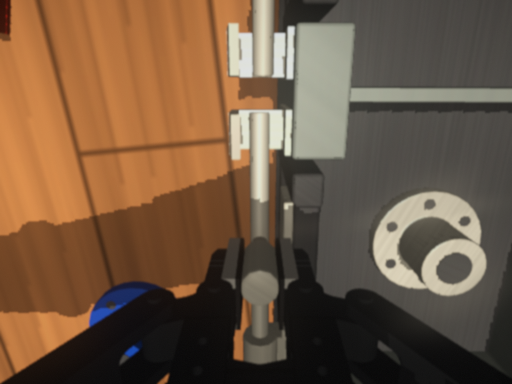

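Knob held centred between the pads (about 260,280), opening 14.6 mm. Now lift, tilting with the rod about its pivot.

>>> {"name": "play_rows", "arguments": {
  "moves": "-0.001 -0.006 0.024 0.15 -0.015 0; -0.001 -0.015 0.049 0.3 -0.03 0; -0.002 -0.025 0.072 0.455 -0.044 0; -0.0035 -0.037 0.094 0.607 -0.058 0; -0.0035 -0.037 0.094 0.607 -0.058 0; -0.0035 -0.037 0.094 0.607 -0.058 0; -0.0035 -0.037 0.094 0.607 -0.058 0"
}}

```text
clock: 5.1
ee_pos: [0.5691, -0.014, 0.1846]
tool_rot: [-2.15, -1.956, -0.345]
wrist_force: [-0.9, 1.2, 3.1]
gripper_width: 0.0141
grasp_force: 49.9
```

Run:
```python
from h import *
o=robot.get_obs();print(o['clock'],o['ee_pos'],o['tool_rot'],o['wrist_force'],o['gripper_width'],o['grasp_force'])
a=cams.get_image('wrist').copy();b=cams.get_image('side')[110:260,190:350]
b=cv2.resize(b,(410,384),interpolation=3)
cv2.imwrite('pics/e.png',cv2.resize(np.hstack([a,b]),(800,333))[:,:,::-1])
```

```text
5.1 [ 0.56908115 -0.0140436   0.18462286] [-2.15022987 -1.95595037 -0.34545534] [-0.86676064  1.19622061  3.13174271] 0.01406472742744714 49.887433648109436
```

View pics/e.png

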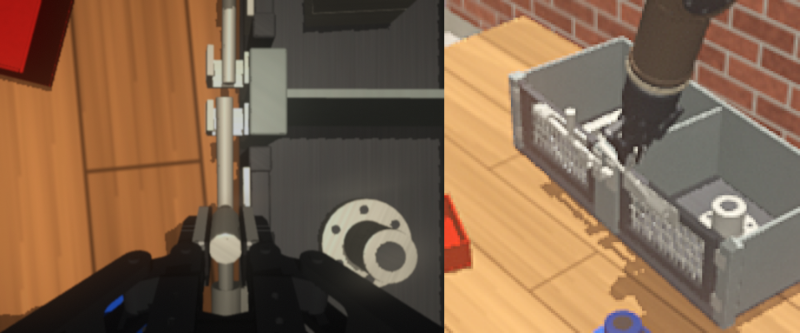

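The bolt is lifted: the knob rose 23 mm with the fingers, the rod is over the keeper, and wrist forces are low. Now swing the gate out about its hinge.

>>> {"name": "play_rows", "arguments": {
  "moves": "-0.034 -0.0025 0 0 0 0.095; -0.069 -0.0065 0 0 0 0.19; -0.103 -0.0125 0 0 0 0.286; -0.1365 -0.02 0 0 0 0.382; -0.17 -0.029 0 0 0 0.477; -0.203 -0.04 0 0 0 0.573; -0.235 -0.052 0 0 0 0.668; -0.266 -0.066 0 0 0 0.764; -0.266 -0.066 0 0 0 0.764; -0.266 -0.066 0 0 0 0.764"
}}

```text
clock: 6.2
ee_pos: [0.5032, -0.0306, 0.1847]
tool_rot: [-1.7, -2.315, -0.274]
wrist_force: [0.5, -0.7, 0.9]
gripper_width: 0.0144
grasp_force: 49.8
```

>>> {"name": "play_rows", "arguments": {
  "moves": "0 0 0 0 0 0; 0 0 0 0 0 0; 0 0 0 0 0 0; 0 0 0 0 0 0; 0 0 0 0 0 0"
}}

```text
clock: 6.7
ee_pos: [0.5033, -0.0302, 0.1849]
tool_rot: [-1.697, -2.317, -0.274]
wrist_force: [2.9, 1.1, 0.0]
gripper_width: 0.0143
grasp_force: 49.6
```

Run:
```python
from h import *
o=robot.get_obs();print(o['clock'],o['ee_pos'],o['wrist_force'],o['gripper_width'],o['grasp_force'],abs(o['joint_velocities']).max())
a=cams.get_image('wrist').copy();b=cams.get_image('side')[110:300,190:390]
b=cv2.resize(b,(404,384),interpolation=3)
cv2.imwrite('pics/f.png',cv2.resize(np.hstack([a,b]),(800,335))[:,:,::-1])
```

```text
6.7 [ 0.50326448 -0.03022197  0.18488055] [2.91591635 1.12014605 0.01890598] 0.014278130617536662 49.58225190639496 0.0035730657836029796
```

View pics/f.png

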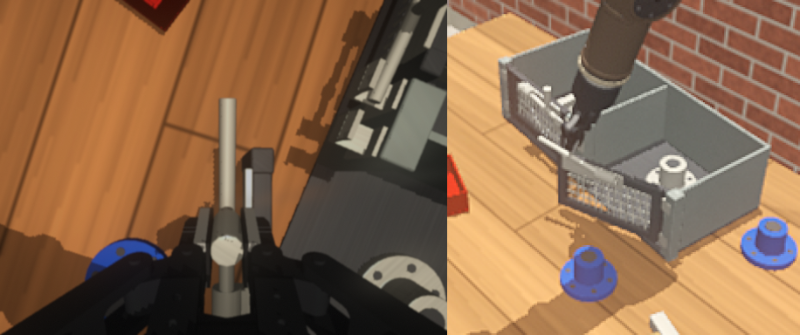

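The right gate stands about 0.4 rad open with its rod clear of the keeper. The knob is still held, nothing has moved on the bench or in the bays, and the left gate is shut.

```bash
python3 -c "
from bench import robot
print(robot.hand_in())"
```

```text
the job is handed in; nothing more can be done
None
```

Handed in: the hub was in the right bay, and that bay's gate is held steady by its bolt knob at about 0.4 rad open; in the last pictures the left gate was shut and nothing else had visibly moved (the hand-in gave no verdict).

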